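# Cool a batch of biscuits at the bench blower

### The job

Move every biscuit from the baking sheet onto the wire cooling rack, lying flat, then start the blower: flip its isolator on and pull the fan knob fully out. Let it blow for five seconds, push the knob fully home, and only then flip the isolator back off. Finally put every biscuit flat on the round white serving plate, side by side and none hanging over its edge, and leave the other kitchenware where it stands.

Things in the scene. Friction and masses are not known exactly. Their poses are not given: they have to be found in the camera images.
- biscuit0_c (a point): Centre (half-way up) of a round golden shortbread biscuit, 46 mm in diameter, 20 mm thick, about 35 g, lying flat on the baking sheet at the start; z is its upright axis. Two or three of the four biscuits are present; an absent one reads None.
- biscuit1_c (a point): Centre (half-way up) of a round golden shortbread biscuit, 46 mm in diameter, 20 mm thick, about 35 g, lying flat on the baking sheet at the start; z is its upright axis. Two or three of the four biscuits are present; an absent one reads None.
- biscuit2_c (a point): Centre (half-way up) of a round golden shortbread biscuit, 46 mm in diameter, 20 mm thick, about 35 g, lying flat on the baking sheet at the start; z is its upright axis. Two or three of the four biscuits are present; an absent one reads None.
- biscuit3_c (a point): Centre (half-way up) of a round golden shortbread biscuit, 46 mm in diameter, 20 mm thick, about 35 g, lying flat on the baking sheet at the start; z is its upright axis. Two or three of the four biscuits are present; an absent one reads None.
- sheet_top (a point): Centre of the upper surface of the dark steel baking sheet on which the biscuits lie at the start: 200 mm square, fixed, surface 3 mm above the table, rim 3 mm higher than the surface. It is to the robot's left or right. x and y lie along its edges.
- rack_top (a point): Centre of the top of the wire cooling rack, fixed, in front of the blower's outlet: 150 mm along its x by 280 mm along its y, top 25 mm above the table, flat, no rim, wires too close together for a biscuit to tip. z up, x points to the blower.
- plate_top (a point): Centre of the upper surface of the round white serving plate: 210 mm in diameter, flat with no rim, 6 mm thick, fixed, on the side of the table opposite the baking sheet.
- blower: The grey bench cooling blower, a low box 170 mm (its x) by 340 mm (its y) by 80 mm high, fixed; origin at the centre of its underside. Its outlet grille (-x side) faces the rack and robot. The isolator and the pull knob are mounted side by side on its top, 170 mm apart along y; which is on the left varies.
- isolator_pivot (a point): Point on the isolator handle's hinge axis, 26 mm above the blower's top, inside the isolator's grey box (70 x 80 mm, 32 mm high, so its top is 6 mm above the hinge axis). x is the hinge axis, pointing away from the robot; y points to the left seen from the robot; z up. It does not move with the handle.
- isolator_tip (a point): End of the isolator's black paddle handle, 58 mm from the hinge axis; moves with the handle. The paddle's grip is 34 mm long, 26 mm wide (along the hinge axis) and 14 mm thick, with a slimmer stem below it.
- isolator (a joint): Angle of the isolator handle, rad: 0 = off, leaning 0.6 rad to the right (-y of isolator_pivot); 1.2 = on, leaning 0.6 rad to the left (+y). An over-centre spring snaps it into the off or on detent once it is past the middle (0.6); takes about 4 N at the tip.
- knob_head (a point): Centre of the black mushroom head of the push-pull fan knob (head 36 mm in diameter, 21 mm thick along its axis); moves with the knob. Its z axis is the pull-out direction: straight out of the panel, which slopes 25 degrees, so it points upward and towards the robot. The head's underside is 10 mm off the panel when the knob is in. y is level.
- knob (a joint): Travel of the knob, m: 0 = pushed fully in, fan stopped; 0.018 = pulled fully out, fan running. An over-centre spring snaps it to the nearer end past the middle (0.009); takes about 7 N either way.
- ramekin: Bystander, not part of the job: white ceramic ramekin, 70 mm across, 38 mm high; loose. Origin at the centre of its underside.
- cutter: Bystander, not part of the job: plain round steel pastry cutter (a thin open ring), 60 mm across, 25 mm high; loose. Origin at the centre of its underside.
- prep_bowl: Bystander, not part of the job: small steel prep bowl, 110 mm across, 45 mm high; loose. Origin at the centre of its underside.
- mug: Bystander, not part of the job: white mug, 76 mm across, 80 mm high; loose. Origin at the centre of its underside.
- water_bottle: Bystander, not part of the job: water bottle, 64 mm across, 200 mm high; loose. Origin at the centre of its underside.
- turner: Bystander, not part of the job: kitchen turner lying flat, loose; origin on its underside.
- shaker: Bystander, not part of the job: small metal shaker, 42 mm across, 68 mm high; loose. Origin at the centre of its underside.
Mind the look-alikes: they are no part of the job. Leave any turquoise look-alike of the part that bears biscuit1_c alone.

How it is judged (in metres and radians):
On the way, in this order (a step that is already met when the one before it is completed fails the run):
1. every biscuit lies flat on the cooling rack, let go, with the isolator off and the knob in (x of biscuit0_c in the frame of rack_top between -0.07 and 0.07 m and y of biscuit0_c in the frame of rack_top between -0.135 and 0.135 m and z of biscuit0_c in the frame of rack_top between 0.006 and 0.014 m and contact force between each of biscuit0, biscuit1, biscuit2, biscuit3 and the fingers below 0.1 N and linear speed of each of biscuit0, biscuit1, biscuit2, biscuit3 below 0.03 m/s and x of biscuit1_c in the frame of rack_top between -0.07 and 0.07 m and y of biscuit1_c in the frame of rack_top between -0.135 and 0.135 m and z of biscuit1_c in the frame of rack_top between 0.006 and 0.014 m and x of biscuit2_c in the frame of rack_top between -0.07 and 0.07 m and y of biscuit2_c in the frame of rack_top between -0.135 and 0.135 m and z of biscuit2_c in the frame of rack_top between 0.006 and 0.014 m and x of biscuit3_c in the frame of rack_top between -0.07 and 0.07 m and y of biscuit3_c in the frame of rack_top between -0.135 and 0.135 m and z of biscuit3_c in the frame of rack_top between 0.006 and 0.014 m and value of joint isolator below 0.1 rad and value of joint knob below 0.002 m), for 0.2 s.
2. the isolator is on, the knob still in (value of joint isolator above 1.1 rad and value of joint knob below 0.002 m), for 0.2 s.
3. the knob is fully out with the isolator on, for at least 3.5 seconds (value of joint isolator above 1.1 rad and value of joint knob above 0.016 m), for 3.5 s.
4. the knob is pushed fully in while the isolator is still on (all of step 2), for 0.2 s.
5. the isolator is off again, the knob in (value of joint isolator below 0.1 rad and value of joint knob below 0.002 m), for 0.2 s.
At the end, for the whole second after the job is handed in: Every biscuit lies flat on the serving plate (its centre within 88 mm of the plate's centre and 6 to 14 mm above its surface), at rest; the knob is within 2 mm of fully in and the isolator within 0.1 rad of off (all of step 5 and horizontal distance between each of biscuit0_c, biscuit1_c, biscuit2_c, biscuit3_c and plate_top below 0.088 m and z of biscuit0_c in the frame of plate_top between 0.006 and 0.014 m and linear speed of each of biscuit0, biscuit1, biscuit2, biscuit3 below 0.03 m/s and z of biscuit1_c in the frame of plate_top between 0.006 and 0.014 m and z of biscuit2_c in the frame of plate_top between 0.006 and 0.014 m and z of biscuit3_c in the frame of plate_top between 0.006 and 0.014 m); the robot touches nothing.
It fails at once if any of the other kitchenware is pushed more than 40 mm (distance of any of ramekin, cutter, prep_bowl, mug, water_bottle, turner, shaker from where it was at the start of the episode above 0.04 m).
Of biscuit0, biscuit1, biscuit2, biscuit3 only 2 to 3 are there at a start; the rules pass over those that are not, and their reading is None.
At some moment in a run one of biscuit0, biscuit1, biscuit2, biscuit3 may be knocked a few centimetres aside while the robot is not near it.
It also fails if it takes over 210 s, if anything falls off the work surface, if the arm or the gripper's body presses on something with over 40 N, if the wrist force passes 120 N, or if a joint passes its speed limit or range.

### The arm

A 6-joint arm with a two-finger parallel gripper is mounted at the origin on the work surface. World frame = base frame: x ahead of the robot, y to its left, z up, the work surface at z = 0. Lengths are in mm, angles in rad, forces in N, time in s.
With the tool pointing down it reaches from about 350 to 975 mm from the base axis. Payload 7.1 kg.
Tool frame: the origin (TCP) lies on the front face of the gripper's body, between the roots of the fingers; the fingertips stand 80 mm ahead of it and the grasp point (between the pads) lies 61 mm ahead of it; z points along the fingers, y is the line along which they close (so a half turn about z gives the same grasp; the last joint's range is limited). The gripper opens to 88 mm and grips with 3 to 60 N. Pads are 20 mm wide; open, the fingers measure 115 mm over their backs; the gripper's body (75 mm by 178 mm) begins 61 mm behind the grasp point.
Start: joints at [1.167, 0.423, 1.63, -0, 1.089, -0.019], TCP at [234.577, 579.292, 302.675] pointing down, gripper open.
Joint ranges: [-3, 3], [-0.9, 2.11], [0.09, 2.58], [-1.31, 4.45], [0.11, 2.69], [-2.54, 2.54]. Speed limits (rad/s): [2.39, 2.39, 3.01, 3.14, 3.14, 3.14].

### API

Orientations are given as a rotation vector (axis times angle).
In Python, from workcell import readout, vision, close_job gives the robot as it stands.
- The arm moves only by the tool servo_tool, never from a script. Its argument "plan" is a list that holds one entry, the list of rows, each a list of 7 numbers: the gripper command: -1 is fully open, 1 is shut, values between are in proportion, then the shift along the world's x, y, z in units of 40 mm (1.0 is 40 mm), then the turn, a rotation vector about the world's x, y, z in units of 5 degrees (1.0 is 5 degrees). A call has 1 to 5 rows; each row shifts and turns the commanded pose from where the row before left it; what a row does not reach is not made up. A row lasts 1/12 s, in which the tool goes at most 41.7 mm and 7.16 degrees, less where a joint would pass 70% of its speed; a pose out of reach is approached as far as the arm can. A call is refused whole if a number of a shift passes 1 or a number of a turn 1, either way. A call with a gripper value outside its range is refused whole. The fingers move at their own pace and stop on an object; the grip force is fixed at half the most. Time passes only in rows, so rows that do not move let the fingers close. It gives the time, the measured TCP pose, the force, the opening and the grip force at its end, in the units of the state.
- readout.get_obs(): the state, without advancing time (a new reading comes with each control period).
- vision.get_image(name): name is "scene" or "top" or "wrist"; returns the picture (400x640x3 uint8, red, green, blue); there is no depth.
- vision.camera_params(name): a dict with "fx", "fy", "cx", "cy" (pixels), "rvec" (rotation vector, rad) and "tvec" (3), from world to camera coordinates, as OpenCV has them; the wrist camera has in their place "hand_eye" (4x4, takes a point from camera to tool coordinates, whose origin is the TCP and whose axes are the flange's). Camera axes: x right, y down, z forward; pixel columns grow to the right and rows downward; lengths in mm; the calibration is good to about 2 mm. A picture is of the moment at which its call begins: read the wrist's pose just before it. camera_params takes no time and is no camera call.
- close_job(): hands the job in; it is judged then, once.
The state is a dict: "t": time; "qpos": joint angles; "qvel": joint speeds; "joint_torque": joint torques, N m; "ee_pos": TCP position; "orientation": TCP orientation; "ft_force": force on the tool from outside, world axes, zero at the start; "moment": the same for the moment, N m; "width": finger opening in mm; "grasp_force": force on a finger pad.
Only numpy, scipy, OpenCV 4.12 (cv2) and the standard library are available. Lean on these libraries where they do the work, as an engineer would, in place of code of your own. Each camera call takes 0.05 s, during which the arm holds its last target. There are 200 camera calls.

## Working session

There is one attempt and no reset: what is moved stays moved. The work goes in short steps, Python scripts to look and compute and a tool call to move; the robot and the scene stay as the last step left them, time stands still between calls to the robot, and variables do not carry over. Pictures are saved under pics/ and viewed, at most 14 in all, crops included, and the job is handed in when it is done.

Besides the shell and the picture viewer there is one more tool, called after ">>>" as name([rows], argument=value, ...), one row to a line, values as JSON. servo_tool: Moves the arm, as the interface text tells. Its arguments: {"type":"object","properties":{"plan":{"type":"array"}},"required":["plan"]}

```bash
mkdir -p pics; cat > h.py <<'E'
import numpy as np, cv2
from workcell import readout, vision
def cam(n):
    p=vision.camera_params(n); K=np.array([[p['fx'],0,p['cx']],[0,p['fy'],p['cy']],[0,0,1.]])
    if 'hand_eye' in p:
        s=readout.get_obs(); T=np.eye(4); T[:3,:3]=cv2.Rodrigues(np.array(s['orientation'],float))[0]; T[:3,3]=s['ee_pos']
        W=T@np.array(p['hand_eye']); return K,W[:3,:3],W[:3,3]
    R=cv2.Rodrigues(np.array(p['rvec'],float))[0]; return K,R.T,-R.T@np.array(p['tvec'],float)
def ray(c,uv,z):
    K,R,o=c; d=R@np.linalg.inv(K)@np.array([uv[0],uv[1],1.]); return o+d*(z-o[2])/d[2]
def proj(c,P):
    K,R,o=c; q=K@(R.T@(np.array(P,float)-o)); return q[:2]/q[2]
def grab(n,f):
    c=cam(n); im=vision.get_image(n)[:,:,::-1].copy(); cv2.imwrite('pics/'+f,im); return c,im
E
python3 - <<'E'
from h import *
for n in ('scene','top'):
    c,im=grab(n,n+'0.png'); print(n,c[0][0,0],c[2].round(),c[1][:,2].round(2))
s=readout.get_obs();print(s)
E
```

```text
scene 374.8038773805042 [1112. -176.  981.] [-0.56  0.15 -0.81]
top 397.85910933979517 [ 386.   -9. 1278.] [ 0.08 -0.   -1.  ]
{'t': 0.1, 'qpos': array([ 1.16701891e+00,  4.23748166e-01,  1.63060204e+00, -8.56252114e-06,
        1.08861015e+00, -1.89950714e-02]), 'qvel': array([ 0.00024728, -0.00179095, -0.00305731,  0.00056848, -0.00116406,
       -0.00021397]), 'joint_torque': array([-2.37898275e-04, -5.45612419e+01, -2.74324501e+01,  6.43999712e-02,
        1.88625406e-02, -3.76653588e-05]), 'ee_pos': array([234.41929152, 578.94979691, 301.9940422 ]), 'orientation': array([-6.00633196e-01, -3.08335586e+00,  2.10286751e-03]), 'ft_force': array([-0.02391629, -0.09633226,  1.14056424]), 'moment': array([ 0.02856348, -0.00527862,  0.02640424]), 'grasp_force': 0.0, 'width': 87.86017809680047}
```

View pics/top0.png

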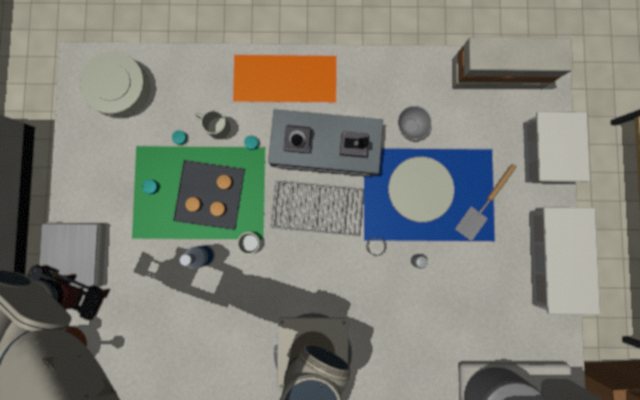

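View pics/scene0.png

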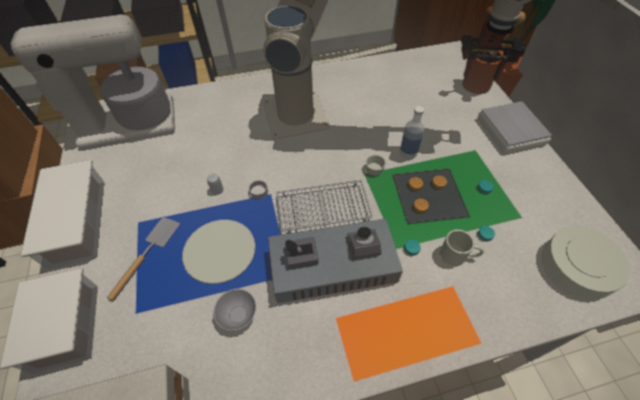

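The top view has up = +x and left = +y. It shows three golden biscuits at (224,182), (193,205) and (217,209), with turquoise decoys around them. The rack is at about (318,208), the knob (297,140), the isolator (354,143) and the plate (421,189). Next I measure them.

```bash
python3 - <<'E'
from h import *
im=cv2.imread('pics/top0.png'); c=cam('top'); hsv=cv2.cvtColor(im,cv2.COLOR_BGR2HSV)
def blobs(m,a0,box=None):
    m=m.astype(np.uint8)*255
    if box: k=np.zeros_like(m); k[box[1]:box[3],box[0]:box[2]]=1; m=m*k
    return [x for x in cv2.findContours(m,cv2.RETR_EXTERNAL,cv2.CHAIN_APPROX_NONE)[0] if cv2.contourArea(x)>a0]
H,S,V=[hsv[...,i] for i in range(3)]
for k in blobs((H<20)&(H>5)&(S>90)&(V>90),40,(170,155,250,235)):
    M=cv2.moments(k);uv=(M['m10']/M['m00'],M['m01']/M['m00']);print('bisc',np.round(uv,1),M['m00'],ray(c,uv,23).round(1))
def rect(name,k,z):
    r=cv2.minAreaRect(k);pts=cv2.boxPoints(r);w=[ray(c,p,z)[:2] for p in pts]
    print(name,np.mean(w,0).round(1),[x.round() for x in w])
for k in blobs((V<75)&(S<90),1500,(170,155,250,235)): rect('sheet',k,4)
for k in blobs((S<60)&(V>150),1500,(385,152,460,228)): 
    e=cv2.fitEllipse(k);print('plate',ray(c,e[0],6).round(1),e)
b=im.astype(int)
for k in blobs((V>60)&(V<125)&(S>15)&(S<80),1500,(262,105,390,180)): rect('blower',k,80)
for u,v in [(276,182),(364,186),(362,235),(272,228)]: print('rackc',ray(c,(u,v),25).round())
print('knob~',ray(c,(298,139),115).round(), 'iso box',ray(c,(355,144),112).round())
for n,z in dict(mug=80,).items(): pass
for nm,uv,z in [('mug',(214,122),80),('ramekin',(250,242),38),('bottle',(188,260),200),('cutter',(376,246),25),('turq',(252,142),20),('shaker',(420,260),68),('bowl',(415,122),45)]: print(nm,ray(c,uv,z).round())
a=cv2.resize(im[100:250,160:400],None,fx=3.3,fy=3.3,interpolation=cv2.INTER_CUBIC);cv2.imwrite('pics/c1.png',a)
E
```

```text
bisc [216.8 208.4] 152.5 [445.3 306.   23. ]
bisc [192.1 203.9] 159.5 [458.9 384.3  23. ]
bisc [223.4 181.6] 155.0 [530.7 287.7  23. ]
sheet [491.9 338. ] [array([409., 447.]), array([601., 427.]), array([574., 228.]), array([383., 250.])]
plate [ 515.2 -343.1    6. ] ((420.79644775390625, 188.94627380371094), (61.521392822265625, 62.9134407043457), 125.16512298583984)
blower [649.5 -37.1] [array([580., 138.]), array([747., 126.]), array([ 719., -214.]), array([ 552., -199.])]
rackc [531. 121.  25.]
rackc [ 521. -158.   25.]
rackc [ 366. -152.   25.]
rackc [386. 131.  25.]
knob~ [649.  49. 115.] iso box [ 637. -121.  112.]
mug [707. 308.  80.]
ramekin [342. 197.  38.]
bottle [298. 335. 200.]
cutter [ 332. -196.   25.]
turq [660. 201.  20.]
shaker [ 294. -322.   68.]
bowl [ 724. -317.   45.]
```

View pics/c1.png

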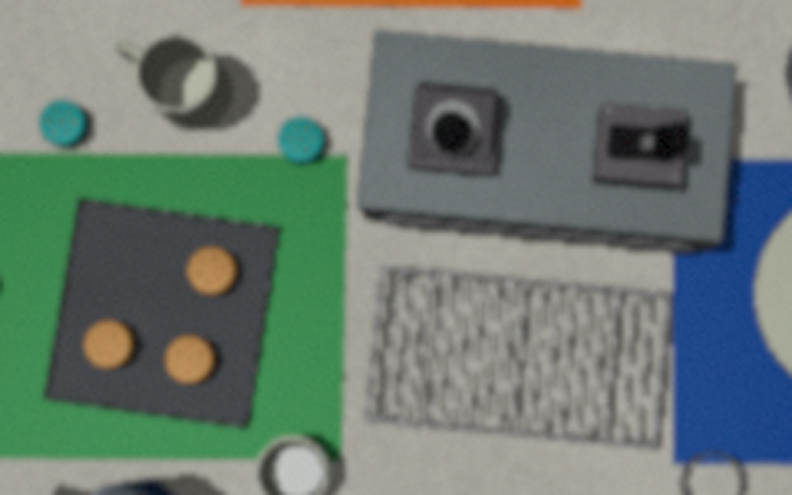

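The numbers check out: the biscuits sit in the sheet, the rack measures about 280x155 centred at (451,-15), the plate diameter is right, and yaw is about -0.083 rad. I'm starting the move to the biscuit at (531,288).

>>> servo_tool([
  [[-0.45,0.7,-0.7,-0.2,0,0,0.35],[-0.45,0.7,-0.7,-0.2,0,0,0.35],[-0.45,0.7,-0.7,-0.2,0,0,0.35],[-0.45,0.7,-0.7,-0.2,0,0,0.35],[-0.45,0.7,-0.7,-0.2,0,0,0.35]],
])

```text
t: 0.52
ee_pos: [375.3, 437.8, 262.1]
orientation: [-0.36, -3.121, 0.001]
ft_force: [0.7, 0.4, 0.0]
width: 64.0
grasp_force: 0.0
```

>>> servo_tool([
  [[-0.45,0.7,-0.7,-0.25,0,0,0.35],[-0.45,0.7,-0.7,-0.25,0,0,0.35],[-0.45,0.7,-0.7,-0.25,0,0,0.35],[-0.45,0.7,-0.7,-0.25,0,0,0.35],[-0.45,0.7,-0.7,-0.25,0,0,0.35]],
])

```text
t: 0.93
ee_pos: [515.6, 297.6, 212.0]
orientation: [-0.122, -3.139, 0.0]
ft_force: [-0.3, 0.8, -0.1]
width: 63.7
grasp_force: 0.0
```

```bash
cat > bis.py <<'E'
from h import *
import sys
def find(n,z,box=None,amin=40):
    c,im=grab(n,f'{n}_b.png'); hsv=cv2.cvtColor(im,cv2.COLOR_BGR2HSV)
    m=cv2.inRange(hsv,(5,90,90),(20,255,255))
    out=[]
    for k in cv2.findContours(m,cv2.RETR_EXTERNAL,cv2.CHAIN_APPROX_NONE)[0]:
        if cv2.contourArea(k)<amin: continue
        M=cv2.moments(k);uv=(M['m10']/M['m00'],M['m01']/M['m00']);p=ray(c,uv,z)
        if 300<p[0]<650 and abs(p[1])<450: out.append((p.round(1),np.round(uv),M['m00']))
    return out
if __name__=='__main__':
    for n,z in zip(sys.argv[1::2],sys.argv[2::2]):
        for o in find(n,float(z)): print(n,*o)
    s=readout.get_obs(); print('t',round(s['t'],2),s['ee_pos'].round(1),s['orientation'].round(3),s['ft_force'].round(1),round(s['width'],1))
E
python3 bis.py top 23 wrist 23
```

```text
top [442.7 295.6  23. ] [220. 209.] 65.5
wrist [642.8 139.5  23. ] [162. 342.] 274.0
wrist [529.7 286.6  23. ] [316. 209.] 2458.0
wrist [459.5 382.1  23. ] [438. 109.] 3012.0
wrist [446.1 305.1  23. ] [331.  98.] 2989.0
t 1.03 [517.2 295.2 210.9] [-1.310e-01 -3.138e+00  3.000e-03] [-0.9  0.4  0.4] 63.2
```

The wrist view agrees with the top view to within about 1 mm. Now I descend and grasp.

>>> servo_tool([
  [[-0.45,0.33,-0.2,-0.5,0,0,0],[-0.45,0,0,-0.9,0,0,0],[-0.45,0,0,-0.9,0,0,0],[-0.45,0,0,-0.6,0,0,0],[-0.45,0,0,-0.2,0,0,0]],
])

```text
t: 1.45
ee_pos: [525.3, 290.6, 84.8]
orientation: [-0.125, -3.134, 0.005]
ft_force: [-0.4, -0.6, 0.1]
width: 63.6
grasp_force: 0.0
```

>>> servo_tool([
  [[1,0,0,0,0,0,0],[1,0,0,0,0,0,0],[1,0,0,0,0,0,0],[1,0,0,0,0,0,0]],
])

```text
t: 1.78
ee_pos: [528.7, 292.0, 90.6]
orientation: [0.124, 3.136, 0.002]
ft_force: [-0.0, 0.2, 0.3]
width: 45.2
grasp_force: 30.0
```

>>> servo_tool([
  [[1,0,0,0.9,0,0,0],[1,-0.1,-0.5,0.85,0,0,0],[1,-0.22,-0.96,0,0,0,0],[1,-0.22,-0.96,0,0,0,0],[1,-0.22,-0.96,0,0,0,0]],
])

```text
t: 2.2
ee_pos: [497.7, 155.4, 161.0]
orientation: [0.122, 3.135, 0.002]
ft_force: [-0.1, 0.4, -1.5]
width: 45.0
grasp_force: 30.0
```

>>> servo_tool([
  [[1,-0.22,-0.96,0,0,0,0],[1,-0.22,-0.96,0,0,0,0],[1,-0.22,-0.96,0,0,0,0],[1,-0.22,-0.96,0,0,0,0],[1,-0.22,-0.96,0,0,0,0]],
])

```text
t: 2.62
ee_pos: [453.4, -37.5, 160.2]
orientation: [0.124, 3.136, -0.0]
ft_force: [0.5, -0.4, -0.7]
width: 45.5
grasp_force: 30.0
```

>>> servo_tool([
  [[1,-0.2,-0.9,0,0,0,0],[1,0,-0.5,0,0,0,0],[1,0,0,0,0,0,0]],
])

```text
t: 2.87
ee_pos: [445.9, -95.1, 160.2]
orientation: [0.131, 3.135, -0.002]
ft_force: [0.1, 0.2, -0.8]
width: 45.4
grasp_force: 30.0
```

>>> servo_tool([
  [[1,0,0,-0.7,0,0,0],[1,0,0,-0.35,0,0,0],[1,0,0,-0.1,0,0,0],[1,0,0,0,0,0,0]],
])

```text
t: 3.2
ee_pos: [445.4, -91.3, 112.6]
orientation: [-0.124, -3.138, -0.0]
ft_force: [-0.2, -0.2, -0.2]
width: 45.5
grasp_force: 30.0
```

>>> servo_tool([
  [[-0.45,0,0,0,0,0,0],[-0.45,0,0,0,0,0,0],[-0.45,0,0,0,0,0,0],[-0.45,0,0,0.6,0,0,0],[-0.45,0,0,0.8,0,0,0]],
])

```text
t: 3.62
ee_pos: [444.2, -91.4, 168.1]
orientation: [-0.124, -3.135, -0.001]
ft_force: [0.3, -0.5, -0.1]
width: 63.4
grasp_force: 0.0
```

>>> servo_tool([
  [[-0.45,0,0.95,0.2,0,0,0],[-0.45,0,0.95,0,0,0,0],[-0.45,0,0.95,0,0,0,0],[-0.45,0,0.95,0,0,0,0],[-0.45,0,0.95,0,0,0,0]],
])

```text
t: 4.03
ee_pos: [445.3, 99.9, 177.6]
orientation: [0.125, 3.137, 0.001]
ft_force: [1.2, -0.3, -0.3]
width: 63.7
grasp_force: 0.0
```

>>> servo_tool([
  [[-0.45,0,0.95,0,0,0,0],[-0.45,0,0.95,0,0,0,0],[-0.45,0,0.95,0,0,0,0],[-0.45,0,0.95,0,0,0,0],[-0.45,0,0.95,0,0,0,0]],
])

```text
t: 4.45
ee_pos: [445.0, 290.3, 177.5]
orientation: [0.124, 3.138, 0.001]
ft_force: [0.5, -0.3, -0.1]
width: 63.8
grasp_force: 0.0
```

>>> servo_tool([
  [[-0.45,0.35,0.95,0,0,0,0],[-0.45,0,0.95,0,0,0,0],[-0.45,0,0.5,0,0,0,0]],
])

```text
t: 4.7
ee_pos: [459.9, 388.5, 177.9]
orientation: [0.122, 3.137, 0.005]
ft_force: [0.2, -0.7, -0.7]
width: 63.6
grasp_force: 0.0
```

```bash
python3 bis.py wrist 23 top 45
```

```text
wrist [560.4 254.5  23. ] [161. 343.] 239.5
wrist [457.9 383.3  23. ] [314. 206.] 3146.5
wrist [444.4 306.3  23. ] [201. 196.] 3199.0
top [449.  -91.4  45. ] [343. 208.] 145.0
t 4.8 [459.4 387.6 177.5] [0.119 3.137 0.004] [-0.5 -0.3 -0.5] 63.9
```

>>> servo_tool([
  [[-0.45,-0.03,-0.11,-0.6,0,0,0],[-0.45,0,0,-0.8,0,0,0],[-0.45,0,0,-0.6,0,0,0],[-0.45,0,0,-0.2,0,0,0]],
])

```text
t: 5.13
ee_pos: [456.5, 377.4, 86.0]
orientation: [-0.125, -3.135, 0.006]
ft_force: [0.9, -0.3, -0.4]
width: 63.5
grasp_force: 0.0
```

>>> servo_tool([
  [[1,0,0,0,0,0,0],[1,0,0,0,0,0,0],[1,0,0,0,0,0,0],[1,0,0,0,0,0,0]],
])

```text
t: 5.47
ee_pos: [459.0, 380.1, 90.4]
orientation: [0.125, 3.137, 0.003]
ft_force: [-0.0, -0.2, -0.3]
width: 45.6
grasp_force: 30.0
```

>>> servo_tool([
  [[1,0,0,0.9,0,0,0],[1,0,-0.4,0.85,0,0,0],[1,0,-0.95,0,0,0,0],[1,0,-0.95,0,0,0,0],[1,0,-0.95,0,0,0,0]],
])

```text
t: 5.88
ee_pos: [458.6, 249.0, 160.7]
orientation: [0.122, 3.136, 0.003]
ft_force: [0.6, -1.3, -1.0]
width: 45.1
grasp_force: 30.0
```

>>> servo_tool([
  [[1,0,-0.95,0,0,0,0],[1,0,-0.95,0,0,0,0],[1,0,-0.95,0,0,0,0],[1,0,-0.95,0,0,0,0],[1,0,-0.95,0,0,0,0]],
])

```text
t: 6.3
ee_pos: [458.4, 58.0, 160.0]
orientation: [0.124, 3.137, 0.0]
ft_force: [0.2, -0.2, 0.5]
width: 45.7
grasp_force: 30.0
```

>>> servo_tool([
  [[1,-0.2,-0.95,0,0,0,0],[1,0,-0.9,0,0,0,0],[1,0,0,0,0,0,0]],
])

```text
t: 6.55
ee_pos: [450.3, -19.0, 159.9]
orientation: [0.132, 3.137, -0.001]
ft_force: [0.5, -0.1, 0.1]
width: 45.1
grasp_force: 30.0
```

>>> servo_tool([
  [[1,0,0,-0.7,0,0,0],[1,0,0,-0.35,0,0,0],[1,0,0,-0.15,0,0,0],[1,0,0,0,0,0,0]],
])

```text
t: 6.88
ee_pos: [450.3, -14.2, 110.7]
orientation: [-0.124, -3.139, 0.0]
ft_force: [1.1, 0.1, -0.3]
width: 45.5
grasp_force: 30.0
```

>>> servo_tool([
  [[-0.45,0,0,0,0,0,0],[-0.45,0,0,0,0,0,0],[-0.45,0,0,0,0,0,0],[-0.45,0,0,0.6,0,0,0],[-0.45,0,0,0.8,0,0,0]],
])

```text
t: 7.3
ee_pos: [448.8, -14.0, 165.9]
orientation: [-0.124, -3.134, -0.0]
ft_force: [1.0, -0.2, 0.3]
width: 63.7
grasp_force: 0.0
```

>>> servo_tool([
  [[-0.45,0,0.95,0.2,0,0,0],[-0.45,0,0.95,0,0,0,0],[-0.45,0,0.95,0,0,0,0],[-0.45,0,0.95,0,0,0,0],[-0.45,0,0.95,0,0,0,0]],
])

```text
t: 7.72
ee_pos: [450.0, 177.7, 175.5]
orientation: [0.125, 3.138, 0.001]
ft_force: [1.0, -0.4, 0.2]
width: 63.7
grasp_force: 0.0
```

>>> servo_tool([
  [[-0.45,-0.1,0.95,0,0,0,0],[-0.45,0,0.95,0,0,0,0],[-0.45,0,0.95,0,0,0,0],[-0.45,0,0.4,0,0,0,0]],
])

```text
t: 8.05
ee_pos: [446.3, 310.2, 175.7]
orientation: [0.12, 3.137, 0.004]
ft_force: [-0.4, 0.5, -0.7]
width: 63.7
grasp_force: 0.0
```

```bash
python3 bis.py wrist 23 top 45
```

```text
wrist [565.8 426.   23. ] [482. 344.] 249.5
wrist [545.2 177.7  23. ] [161. 343.] 246.0
wrist [444.  305.3  23. ] [314. 207.] 3221.0
top [449.2 -91.1  45. ] [343. 208.] 143.0
top [451.  -14.1  45. ] [318. 207.] 140.5
t 8.15 [446.2 308.8 175.3] [1.180e-01 3.137e+00 2.000e-03] [ 0.  -0.7 -0. ] 63.6
```

>>> servo_tool([
  [[-0.45,-0.05,-0.07,-0.6,0,0,0],[-0.45,0,0,-0.8,0,0,0],[-0.45,0,0,-0.6,0,0,0],[-0.45,0,0,-0.15,0,0,0]],
])

```text
t: 8.48
ee_pos: [442.4, 300.7, 86.0]
orientation: [-0.125, -3.135, 0.005]
ft_force: [-0.5, -0.5, -0.7]
width: 63.8
grasp_force: 0.0
```

>>> servo_tool([
  [[1,0,0,0,0,0,0],[1,0,0,0,0,0,0],[1,0,0,0,0,0,0],[1,0,0,0,0,0,0]],
])

```text
t: 8.82
ee_pos: [445.0, 303.1, 90.2]
orientation: [0.125, 3.137, 0.002]
ft_force: [0.7, 0.9, -0.1]
width: 45.4
grasp_force: 30.0
```

>>> servo_tool([
  [[1,0,0,0.9,0,0,0],[1,0.3,-0.4,0.85,0,0,0],[1,0,-0.95,0,0,0,0],[1,0,-0.95,0,0,0,0],[1,0,-0.95,0,0,0,0]],
])

```text
t: 9.23
ee_pos: [456.8, 172.1, 160.6]
orientation: [0.122, 3.136, 0.002]
ft_force: [-0.0, 0.0, 0.4]
width: 45.4
grasp_force: 30.0
```

>>> servo_tool([
  [[1,0,-0.95,0,0,0,0],[1,0,-0.95,0,0,0,0],[1,0,-0.75,0,0,0,0],[1,0,0,0,0,0,0]],
])

```text
t: 9.57
ee_pos: [456.0, 63.0, 159.8]
orientation: [0.131, 3.138, -0.001]
ft_force: [0.3, -0.2, -0.1]
width: 45.4
grasp_force: 30.0
```

>>> servo_tool([
  [[1,0,0,-0.7,0,0,0],[1,0,0,-0.35,0,0,0],[1,0,0,-0.1,0,0,0],[1,0,0,0,0,0,0]],
])

```text
t: 9.9
ee_pos: [456.0, 67.1, 112.6]
orientation: [-0.124, -3.138, 0.0]
ft_force: [-0.5, -0.5, -0.5]
width: 45.4
grasp_force: 30.0
```

>>> servo_tool([
  [[-0.45,0,0,0,0,0,0],[-0.45,0,0,0,0,0,0],[-0.45,0,0,0,0,0,0],[-0.45,0,0,0.6,0,0,0],[-0.45,0,0,0.8,0,0,0]],
])

```text
t: 10.32
ee_pos: [454.9, 66.9, 168.1]
orientation: [-0.124, -3.135, 0.001]
ft_force: [0.6, -0.0, 1.6]
width: 63.7
grasp_force: 0.0
```

>>> servo_tool([
  [[-0.45,0.3,0,0.9,0,0,0],[-0.45,0.5,-0.5,0.6,0,0,0],[-0.45,0.5,-0.7,0.5,0,0,0],[-0.45,0.5,-0.7,0.5,0,0,0],[-0.45,0.5,-0.7,0.5,0,0,0]],
])

```text
t: 10.73
ee_pos: [548.8, -38.0, 291.0]
orientation: [0.123, 3.137, -0.0]
ft_force: [1.0, 0.2, -1.2]
width: 63.4
grasp_force: 0.0
```

```bash
python3 bis.py top 45; python3 - <<'E'
from h import *
s=readout.get_obs();print(s['ee_pos'].round(1),s['orientation'].round(3))
c,im=grab('wrist','w1.png'); print(c[2].round(), c[1][:,2].round(2))
np.set_printoptions(precision=5); print(repr(c[0]),repr(c[1]),repr(c[2]))
E
```

```text
top [453.6  86.5  45. ] [286. 206.] 103.5
t 10.78 [554.2 -42.2 295.4] [ 0.125  3.127 -0.004] [ 5.5 -3.   3.5] 63.7
[554.2 -42.2 295.4] [ 0.125  3.127 -0.004]
[478. -36. 376.] [ 0.29 -0.03 -0.96]
array([[356.33943,   0.     , 321.45663],
       [  0.     , 356.33943, 198.58024],
       [  0.     ,   0.     ,   1.     ]]) array([[ 0.0805 ,  0.95463,  0.28671],
       [ 0.99675, -0.07638, -0.02554],
       [-0.00248,  0.28784, -0.95768]]) array([477.99348, -36.38012, 376.36085])
```

View pics/w1.png

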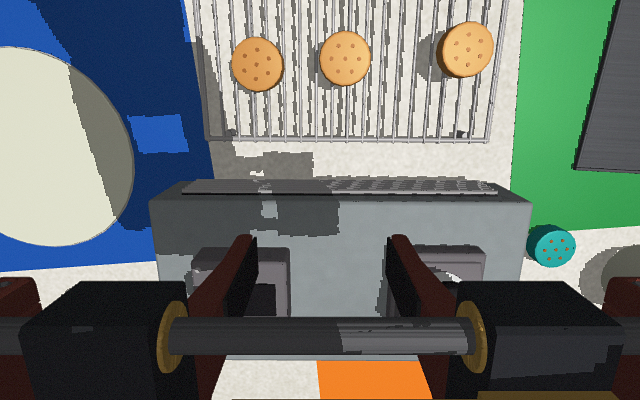

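The wrist view shows the three biscuits on the rack at (257,64), (345,58) and (466,50); the third one looks shifted. The fingers hide the controls, so I'm moving forward for a clear view and rechecking the biscuits.

>>> servo_tool([
  [[-0.45,0.5,0,0,0,0,0],[-0.45,0.6,0,0,0,0,0],[-0.45,0.6,0,0,0,0,0],[-0.45,0.3,0,0,0,0,0],[-0.45,0,0,0,0,0,0]],
])

```text
t: 11.25
ee_pos: [629.5, -36.3, 288.4]
orientation: [0.124, 3.138, 0.0]
ft_force: [-0.5, -0.4, -0.4]
width: 63.2
grasp_force: 0.0
```

```bash
python3 - <<'E'
from h import *
s=readout.get_obs();print(s['ee_pos'].round(1),s['orientation'].round(3))
c,im=grab('wrist','w2.png'); 
c,im=grab('scene','s2.png'); cv2.imwrite('pics/s2c.png',cv2.resize(im[160:310,240:430],None,fx=4,fy=4,interpolation=cv2.INTER_CUBIC))
E
```

```text
[629.5 -36.3 288.4] [0.124 3.138 0.   ]
```

View pics/w2.png

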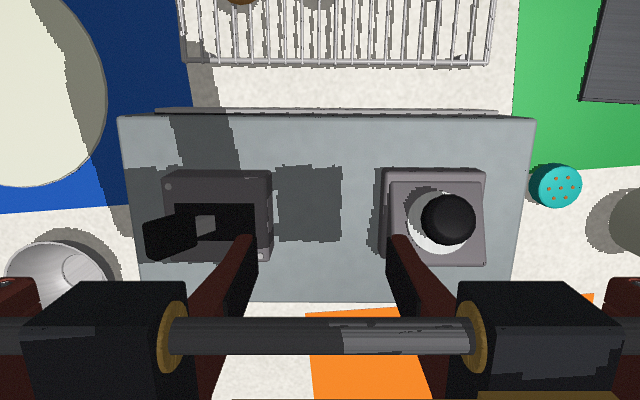

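View pics/s2c.png

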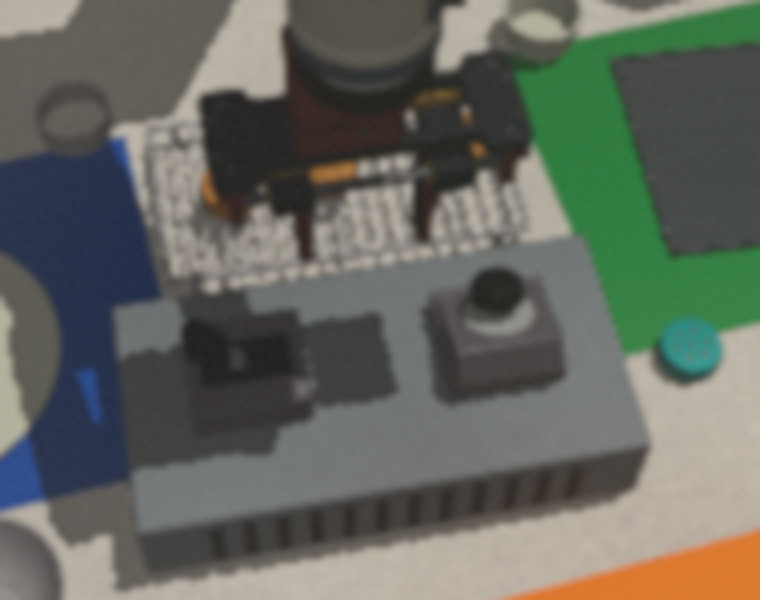

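The wrist view shows the isolator box's top face spanning (165,170) to (272,262), with the paddle leaning left in the image (world right) and its end at about (146,238). The knob head is at (448,218) in the wrist view and (364,233) in the scene view. Next I compute positions for these.

```bash
python3 - <<'E'
from h import *
c=cam('wrist'); sc=cam('scene')
for u,v in [(165,172),(271,171),(262,262),(272,262)]: print('isobox',ray(c,(u,v),112).round(1))
for u,v in [(146,218),(146,258),(195,213)]: print('tip',ray(c,(u,v),154).round(1))
for u,v in [(118,117),(535,118)]: print('blowerfront',ray(c,(u,v),80).round(1))
for u,v in [(382,168),(485,171),(485,265),(387,262)]: print('knobbox',ray(c,(u,v),112).round(1))
def tri(a,b):
    A=[];B=[]
    for (K,R,o),uv in (a,b):
        d=R@np.linalg.inv(K)@np.array([*uv,1.]);d/=np.linalg.norm(d);P=np.eye(3)-np.outer(d,d);A.append(P);B.append(P@o)
    X=np.linalg.solve(sum(A),sum(B)); print('tri',X.round(1),(proj(a[0],X)-a[1]).round(1))
# knob head dark blob in both
im=cv2.imread('pics/w2.png');g=im.max(2); 
m=(g<45).astype(np.uint8);m[:,:418]=0;m[:, 480:]=0;m[:185]=0;m[250:]=0
k=max(cv2.findContours(m,cv2.RETR_EXTERNAL,cv2.CHAIN_APPROX_NONE)[0],key=cv2.contourArea);a=cv2.minEnclosingCircle(k);M=cv2.moments(k);ca=(M['m10']/M['m00'],M['m01']/M['m00']);print('w',a,ca)
im=cv2.imread('pics/s2.png');g=im.max(2);m=(g<50).astype(np.uint8);m[:,:350]=0;m[:,378:]=0;m[:222]=0;m[240:]=0
k=max(cv2.findContours(m,cv2.RETR_EXTERNAL,cv2.CHAIN_APPROX_NONE)[0],key=cv2.contourArea);b=cv2.boundingRect(k);M=cv2.moments(k);cb=(M['m10']/M['m00'],M['m01']/M['m00']);print('s',b,cb)
tri((c,np.array(ca)),(sc,np.array(cb)))
print(ray(c,ca,125),ray(c,ca,140))
E
```

```text
isobox [ 596.1 -150.3  112. ]
isobox [601.5 -72.3 112. ]
isobox [674.  -88.1 112. ]
isobox [674.6 -80.1 112. ]
tip [ 617.6 -149.   154. ]
tip [ 645.2 -155.   154. ]
tip [ 616.7 -117.1  154. ]
blowerfront [ 554.6 -193.5   80. ]
blowerfront [581.7 136.9  80. ]
knobbox [605.8   9.4 112. ]
knobbox [614.   84.9 112. ]
knobbox [690.6  88.5 112. ]
knobbox [681.8  10.8 112. ]
w ((447.7962951660156, 219.82408142089844), 27.471269607543945) (447.9931636020745, 219.53504636177902)
s (358, 228, 12, 10) (363.5914634146341, 232.46951219512195)
tri [642.7  51.1 130.8] [-1.2  0.1]
[644.92600787  53.94019712 125.        ] [639.24007258  48.74524412 140.        ]
```

>>> servo_tool([
  [[1,0,-0.9,0,0,0,0],[1,0,-0.95,0,0,0,0],[1,-0.1,-0.95,0,0,0,0],[1,0,-0.9,0,0,0,0],[1,0,0,0,0,0,0]],
])

```text
t: 11.77
ee_pos: [622.4, -189.9, 288.7]
orientation: [-0.131, -3.139, 0.003]
ft_force: [-0.5, -0.0, -0.5]
width: 33.6
grasp_force: 0.0
```

```bash
python3 bis.py top 45 wrist 45
```

```text
top [449.4 -90.8  45. ] [343. 208.] 142.0
top [451.1 -14.1  45. ] [318. 207.] 143.5
top [451.9  92.4  45. ] [284. 207.] 147.5
t 11.87 [ 622.7 -185.7  288.5] [-1.290e-01 -3.138e+00 -1.000e-03] [-0.3  1.   0.7] 25.8
```

The third biscuit was knocked about 25 mm along the rack, to (452,92), and is still within limits. I'm lowering beside the paddle.

>>> servo_tool([
  [[1,0.1,0,-0.4,0,0,0],[1,0,0,-0.7,0,0,0],[1,0,0,-0.6,0,0,0],[1,0,0,-0.3,0,0,0],[1,0,0,0,0,0,0]],
])

```text
t: 12.28
ee_pos: [626.2, -182.9, 205.7]
orientation: [-0.122, -3.133, -0.003]
ft_force: [0.4, 0.1, -0.6]
width: 0.3
grasp_force: 0.0
```

>>> servo_tool([
  [[1,0,0.2,0,0,0,0],[1,0.03,0.3,0,0,0,0],[1,0.03,0.3,0,0,0,0],[1,0.03,0.3,0,0,0,0],[1,0.03,0.3,0,0,0,0]],
])

```text
t: 12.7
ee_pos: [634.4, -128.2, 211.4]
orientation: [0.124, 3.135, -0.002]
ft_force: [-0.1, -1.6, 1.1]
width: 0.3
grasp_force: 0.8
```

>>> servo_tool([
  [[1,0,0.1,0,0,0,0],[1,0,0.1,0,0,0,0],[1,0,0,0,0,0,0]],
])

```text
t: 12.95
ee_pos: [632.9, -119.8, 208.9]
orientation: [-0.123, -3.139, -0.001]
ft_force: [-0.6, -0.7, -0.4]
width: 0.6
grasp_force: 0.0
```

>>> servo_tool([
  [[1,0,-0.4,0.2,0,0,0],[1,0,-0.6,0.6,0,0,0],[1,0,0,0.8,0,0,0],[1,0,0,0.8,0,0,0]],
])

```text
t: 13.28
ee_pos: [632.3, -163.6, 305.3]
orientation: [-0.128, -3.137, -0.0]
ft_force: [0.6, -0.2, 0.3]
width: 0.4
grasp_force: 0.0
```

```bash
python3 - <<'E'
from h import *
s=readout.get_obs();print(s['ee_pos'].round(1))
c,a=grab('wrist','w3.png'); d,b=grab('scene','s3.png')
b=cv2.resize(b[180:280,260:400],(560,400),interpolation=cv2.INTER_CUBIC); a=cv2.resize(a,(640,400))
cv2.imwrite('pics/m3.png',cv2.resize(np.hstack([a,b]),(800,267)))
E
```

```text
[ 632.3 -163.6  305.3]
```

View pics/m3.png

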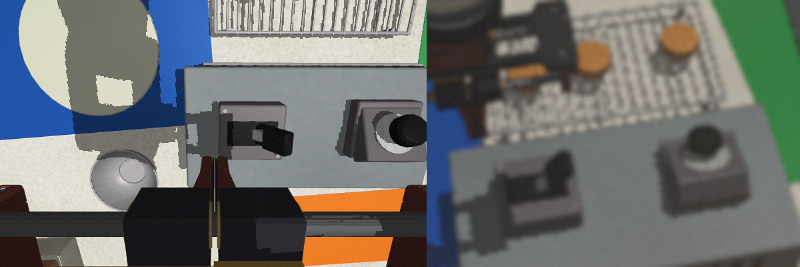

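The isolator is on, with its paddle leaning left. I'm tilting the tool 25° and moving above the knob.

>>> servo_tool([
  [[-0.45,-0.2,0.9,0,-0.08,-0.99,0],[-0.45,-0.2,0.9,0,-0.08,-0.99,0],[-0.45,-0.2,0.9,0,-0.08,-0.99,0],[-0.45,-0.2,0.9,0,-0.08,-0.99,0],[-0.45,-0.1,0.9,0,-0.08,-0.99,0]],
])

```text
t: 13.8
ee_pos: [595.8, 19.1, 304.7]
orientation: [0.109, 2.703, -0.024]
ft_force: [1.4, -0.0, -0.4]
width: 30.1
grasp_force: 0.0
```

>>> servo_tool([
  [[-0.45,-0.1,0.9,-0.1,0,0,0],[-0.45,0,0.2,-0.5,0,0,0],[-0.45,0,0,-0.3,0,0,0],[-0.45,0,0,0,0,0,0]],
])

```text
t: 14.13
ee_pos: [591.4, 62.9, 266.0]
orientation: [0.105, 2.711, -0.026]
ft_force: [-0.0, 0.8, 0.2]
width: 57.2
grasp_force: 0.0
```

```bash
python3 - <<'E'
from h import *
s=readout.get_obs();print(s['ee_pos'].round(1));R=cv2.Rodrigues(s['orientation'])[0];print(R.round(3))
H=np.array([645,53,131.])
g=s['ee_pos']+R[:,2]*np.dot(H-s['ee_pos'],R[:,2]);print('axis at head',g.round(1))
c,a=grab('wrist','w4.png'); print(proj(c,H),proj(c,g)); 
E
```

```text
[591.4  62.9 266. ]
[[-0.907  0.078  0.414]
 [ 0.07   0.997 -0.034]
 [-0.416 -0.002 -0.91 ]]
axis at head [651.6  58.  133.8]
[314.22978084 203.55195483] [322.41959286 213.25037952]
```

View pics/w4.png

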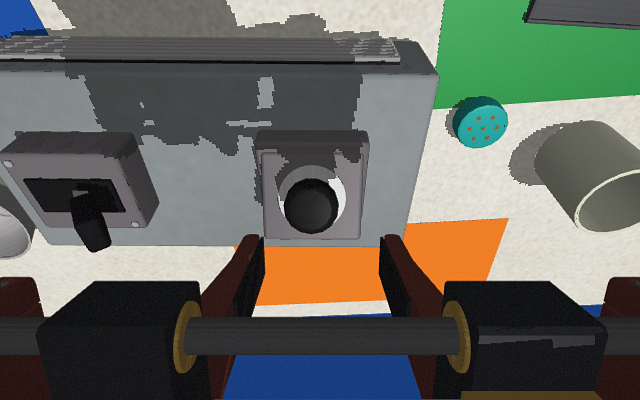

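The knob head shows at (311,206), within 3 px of its projected position. I'm correcting sideways and descending along the knob axis.

>>> servo_tool([
  [[-0.45,-0.14,-0.17,-0.07,0,0,0],[-0.45,0.26,-0.02,-0.57,0,0,0],[-0.45,0.26,-0.02,-0.57,0,0,0],[-0.45,0.21,-0.02,-0.45,0,0,0],[-0.45,0,0,0,0,0,0]],
])

```text
t: 14.6
ee_pos: [616.4, 51.8, 199.8]
orientation: [0.11, 2.71, -0.026]
ft_force: [-1.3, 0.2, -0.1]
width: 63.7
grasp_force: 0.0
```

```bash
python3 - <<'E'
from h import *
s=readout.get_obs();print(s['ee_pos'].round(1),s['ft_force'].round(1));R=cv2.Rodrigues(s['orientation'])[0]
H=np.array([646,51.5,131.]);print('in tool',(R.T@(H-s['ee_pos'])).round(1))
c,a=grab('wrist','w5.png'); print(proj(c,H)); b=a[60:400,160:480]; d,e=grab('scene','s5.png'); e=cv2.resize(e[200:268,330:394],(320,340),interpolation=cv2.INTER_CUBIC); cv2.imwrite('pics/m5.png',np.hstack([b,e]))
E
```

```text
[616.4  51.8 199.8] [-1.3  0.2 -0.1]
in tool [ 1.9  2.2 74.8]
[327.22475016 255.99569152]
```

View pics/m5.png

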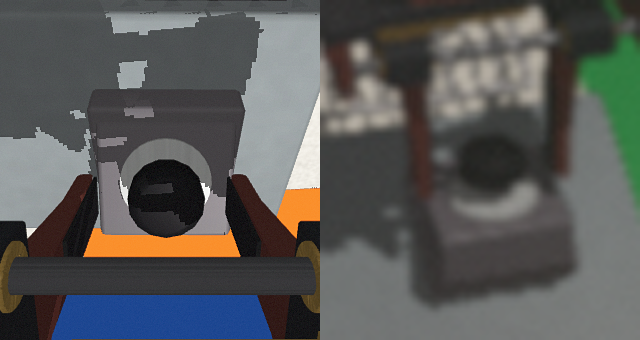

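The head is centred between the fingers at (326,258), as predicted. Advancing 11 mm and gripping.

>>> servo_tool([
  [[-0.45,0.06,0,-0.13,0,0,0],[-0.45,0.05,0,-0.12,0,0,0],[1,0,0,0,0,0,0],[1,0,0,0,0,0,0],[1,0,0,0,0,0,0]],
])

```text
t: 15.12
ee_pos: [621.0, 53.8, 192.7]
orientation: [0.107, 2.706, -0.024]
ft_force: [-0.3, -0.1, 0.1]
width: 46.9
grasp_force: 0.0
```

>>> servo_tool([
  [[1,0,0,0,0,0,0],[1,0,0,0,0,0,0],[1,0,0,0,0,0,0]],
])

```text
t: 15.37
ee_pos: [621.0, 53.5, 192.6]
orientation: [0.107, 2.706, -0.025]
ft_force: [-2.5, -3.1, 3.9]
width: 34.5
grasp_force: 30.0
```

>>> servo_tool([
  [[1,-0.09,0.01,0.2,0,0,0],[1,-0.09,0.01,0.2,0,0,0],[1,-0.03,0,0.07,0,0,0],[1,0,0,0,0,0,0],[1,0,0,0,0,0,0]],
])

```text
t: 15.78
ee_pos: [612.5, 54.2, 210.6]
orientation: [0.108, 2.707, -0.025]
ft_force: [5.3, -3.1, -8.3]
width: 34.8
grasp_force: 30.0
```

```bash
python3 - <<'E'
from h import *
s=readout.get_obs();print(s['ee_pos'].round(1),s['ft_force'].round(1),s['width'],s['grasp_force'])
c,a=grab('wrist','w6.png'); b=a[60:400,160:480]; d,e=grab('scene','s6.png'); e=cv2.resize(e[200:268,330:394],(320,340),interpolation=cv2.INTER_CUBIC); cv2.imwrite('pics/m6.png',np.hstack([b,e]))
E
```

```text
[612.5  54.2 210.6] [ 5.3 -3.1 -8.3] 34.79489435476813 29.998414856381714
```

View pics/m6.png

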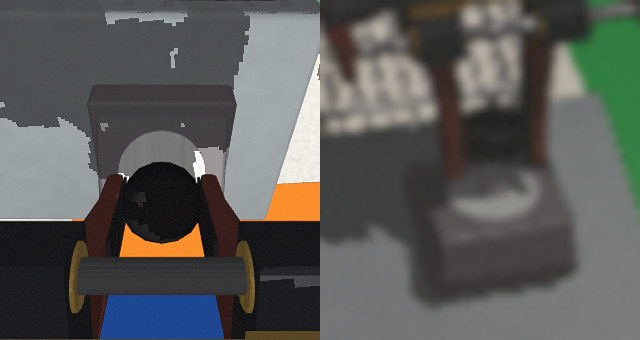

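The knob is fully out: the tool moved about 20 mm and now pulls against the stop. Holding for five seconds.

>>> servo_tool([
  [[1,0,0,0,0,0,0],[1,0,0,0,0,0,0],[1,0,0,0,0,0,0],[1,0,0,0,0,0,0],[1,0,0,0,0,0,0]],
])

```text
t: 16.3
ee_pos: [612.5, 54.2, 210.6]
orientation: [0.108, 2.707, -0.025]
ft_force: [5.9, -3.8, -8.8]
width: 34.3
grasp_force: 30.0
```

>>> servo_tool([
  [[1,0,0,0,0,0,0],[1,0,0,0,0,0,0],[1,0,0,0,0,0,0],[1,0,0,0,0,0,0],[1,0,0,0,0,0,0]],
])

```text
t: 16.72
ee_pos: [612.5, 54.2, 210.6]
orientation: [0.108, 2.707, -0.025]
ft_force: [6.3, -3.3, -7.9]
width: 34.6
grasp_force: 30.0
```

>>> servo_tool([
  [[1,0,0,0,0,0,0],[1,0,0,0,0,0,0],[1,0,0,0,0,0,0],[1,0,0,0,0,0,0],[1,0,0,0,0,0,0]],
])

```text
t: 17.13
ee_pos: [612.5, 54.2, 210.6]
orientation: [0.108, 2.707, -0.025]
ft_force: [6.2, -4.1, -8.6]
width: 34.2
grasp_force: 30.0
```

>>> servo_tool([
  [[1,0,0,0,0,0,0],[1,0,0,0,0,0,0],[1,0,0,0,0,0,0],[1,0,0,0,0,0,0],[1,0,0,0,0,0,0]],
])

```text
t: 17.55
ee_pos: [612.5, 54.2, 210.6]
orientation: [0.108, 2.707, -0.025]
ft_force: [5.2, -3.6, -8.2]
width: 34.5
grasp_force: 30.0
```

>>> servo_tool([
  [[1,0,0,0,0,0,0],[1,0,0,0,0,0,0],[1,0,0,0,0,0,0],[1,0,0,0,0,0,0],[1,0,0,0,0,0,0]],
])

```text
t: 17.97
ee_pos: [612.5, 54.2, 210.6]
orientation: [0.108, 2.707, -0.025]
ft_force: [5.7, -4.4, -7.9]
width: 34.4
grasp_force: 30.0
```

>>> servo_tool([
  [[1,0,0,0,0,0,0],[1,0,0,0,0,0,0],[1,0,0,0,0,0,0],[1,0,0,0,0,0,0],[1,0,0,0,0,0,0]],
])

```text
t: 18.38
ee_pos: [612.5, 54.2, 210.6]
orientation: [0.108, 2.707, -0.025]
ft_force: [6.0, -3.0, -7.7]
width: 34.3
grasp_force: 30.0
```

>>> servo_tool([
  [[1,0,0,0,0,0,0],[1,0,0,0,0,0,0],[1,0,0,0,0,0,0],[1,0,0,0,0,0,0],[1,0,0,0,0,0,0]],
])

```text
t: 18.8
ee_pos: [612.5, 54.2, 210.6]
orientation: [0.108, 2.707, -0.025]
ft_force: [6.3, -3.4, -8.6]
width: 34.5
grasp_force: 30.0
```

>>> servo_tool([
  [[1,0,0,0,0,0,0],[1,0,0,0,0,0,0],[1,0,0,0,0,0,0],[1,0,0,0,0,0,0],[1,0,0,0,0,0,0]],
])

```text
t: 19.22
ee_pos: [612.5, 54.2, 210.6]
orientation: [0.108, 2.707, -0.025]
ft_force: [5.7, -4.3, -9.8]
width: 34.6
grasp_force: 30.0
```

>>> servo_tool([
  [[1,0,0,0,0,0,0],[1,0,0,0,0,0,0],[1,0,0,0,0,0,0],[1,0,0,0,0,0,0],[1,0,0,0,0,0,0]],
])

```text
t: 19.63
ee_pos: [612.5, 54.2, 210.6]
orientation: [0.108, 2.707, -0.025]
ft_force: [5.9, -3.7, -8.7]
width: 34.8
grasp_force: 30.0
```

>>> servo_tool([
  [[1,0,0,0,0,0,0],[1,0,0,0,0,0,0],[1,0,0,0,0,0,0],[1,0,0,0,0,0,0],[1,0,0,0,0,0,0]],
])

```text
t: 20.05
ee_pos: [612.5, 54.2, 210.6]
orientation: [0.108, 2.707, -0.025]
ft_force: [5.7, -3.2, -8.7]
width: 34.4
grasp_force: 30.0
```

>>> servo_tool([
  [[1,0,0,0,0,0,0],[1,0,0,0,0,0,0],[1,0,0,0,0,0,0],[1,0,0,0,0,0,0],[1,0,0,0,0,0,0]],
])

```text
t: 20.47
ee_pos: [612.5, 54.2, 210.6]
orientation: [0.108, 2.707, -0.025]
ft_force: [5.7, -4.5, -8.2]
width: 34.4
grasp_force: 30.0
```

>>> servo_tool([
  [[1,0,0,0,0,0,0],[1,0,0,0,0,0,0],[1,0,0,0,0,0,0]],
])

```text
t: 20.72
ee_pos: [612.5, 54.2, 210.6]
orientation: [0.108, 2.707, -0.025]
ft_force: [6.1, -3.1, -8.8]
width: 34.3
grasp_force: 30.0
```

>>> servo_tool([
  [[1,0.09,-0.01,-0.2,0,0,0],[1,0.09,-0.01,-0.2,0,0,0],[1,0.03,0,-0.08,0,0,0],[1,0,0,0,0,0,0],[1,0,0,0,0,0,0]],
])

```text
t: 21.13
ee_pos: [621.2, 53.5, 192.1]
orientation: [0.107, 2.706, -0.025]
ft_force: [-4.0, -3.7, 7.8]
width: 34.5
grasp_force: 30.0
```

>>> servo_tool([
  [[-0.45,0,0,0,0,0,0],[-0.45,0,0,0,0,0,0],[-0.45,0,0,0,0,0,0],[-0.45,-0.1,0.01,0.22,0,0,0],[-0.45,-0.2,0.02,0.45,0,0,0]],
])

```text
t: 21.55
ee_pos: [608.2, 55.0, 217.1]
orientation: [0.107, 2.71, -0.025]
ft_force: [-0.4, 0.2, -0.2]
width: 62.3
grasp_force: 0.0
```

>>> servo_tool([
  [[-0.45,-0.3,0,0.7,0,0,0],[1,0,-0.2,0.6,0.08,0.99,0],[1,0.3,-0.4,0.5,0.08,0.99,0],[1,0.4,-0.6,0.2,0.08,0.99,0],[1,0.4,-0.6,0,0.08,0.99,0]],
])

```text
t: 21.97
ee_pos: [642.3, -17.0, 303.4]
orientation: [0.118, 3.05, -0.003]
ft_force: [0.8, 0.7, -0.7]
width: 40.2
grasp_force: 0.0
```

>>> servo_tool([
  [[1,0,-0.6,0,0.08,0.99,0],[1,0,0,0,0,0,0],[1,0,0,0,0,0,0]],
])

```text
t: 22.22
ee_pos: [641.4, -42.0, 298.6]
orientation: [0.128, 3.138, 0.0]
ft_force: [0.0, 0.2, 0.4]
width: 20.7
grasp_force: 0.0
```

```bash
python3 bis.py top 45; python3 - <<'E'
from h import *
c,a=grab('wrist','w7.png'); d,b=grab('scene','s7.png')
b=cv2.resize(b[180:280,260:400],(560,400),interpolation=cv2.INTER_CUBIC)
cv2.imwrite('pics/m7.png',cv2.resize(np.hstack([a,b]),(800,267)))
E
```

```text
top [453.4 101.8  45. ] [281. 206.] 72.5
t 22.27 [640.6 -41.1 298.3] [1.260e-01 3.139e+00 1.000e-03] [ 0.4  0.6 -0.2] 16.4
```

View pics/m7.png

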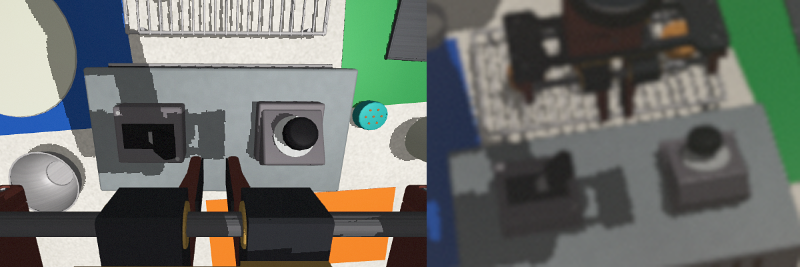

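Knob is home and the isolator still on. I'm lowering beside the paddle's left side and pushing it off.

>>> servo_tool([
  [[1,-0.05,0,-0.5,0,0,0],[1,0,0,-0.8,0,0,0],[1,0,0,-0.65,0,0,0],[1,0,0,-0.3,0,0,0],[1,0,0,0,0,0,0]],
])

```text
t: 22.78
ee_pos: [636.8, -39.9, 205.9]
orientation: [-0.122, -3.134, -0.001]
ft_force: [0.5, -0.3, -0.5]
width: 0.4
grasp_force: 0.0
```

>>> servo_tool([
  [[1,0,-0.2,0,0,0,0],[1,-0.03,-0.3,0,0,0,0],[1,-0.03,-0.3,0,0,0,0],[1,-0.03,-0.3,0,0,0,0],[1,-0.03,-0.25,0,0,0,0]],
])

```text
t: 23.2
ee_pos: [635.7, -96.3, 211.6]
orientation: [0.125, 3.134, 0.001]
ft_force: [0.1, 2.9, 3.1]
width: 0.5
grasp_force: 1.3
```

>>> servo_tool([
  [[1,0,-0.1,0,0,0,0],[1,0,-0.1,0,0,0,0],[1,0,0,0,0,0,0]],
])

```text
t: 23.45
ee_pos: [634.2, -104.5, 209.2]
orientation: [0.127, 3.138, -0.001]
ft_force: [0.2, -0.2, 0.2]
width: 0.4
grasp_force: 0.0
```

>>> servo_tool([
  [[1,0,0.4,0.2,0,0,0],[1,0,0.6,0.6,0,0,0],[-0.45,0,0,0.8,0,0,0],[-0.45,0,0,0.6,0,0,0],[-0.45,0,0,0,0,0,0]],
])

```text
t: 23.87
ee_pos: [636.4, -61.8, 302.5]
orientation: [0.122, 3.131, -0.001]
ft_force: [1.2, 0.1, 0.5]
width: 16.7
grasp_force: 0.0
```

```bash
python3 - <<'E'
from h import *
c,a=grab('wrist','w8.png'); d,b=grab('scene','s8.png')
b=cv2.resize(b[180:280,260:400],(560,400),interpolation=cv2.INTER_CUBIC)
cv2.imwrite('pics/m8.png',cv2.resize(np.hstack([a,b]),(800,267)))
E
```

```text
(no output)
```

View pics/m8.png

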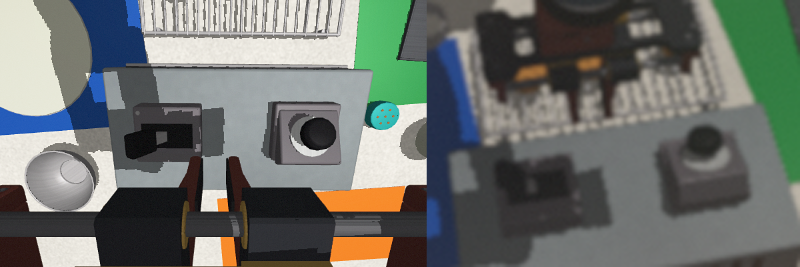

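The isolator is off and the knob is in. Next, the biscuits go to the plate, starting with the rightmost.

>>> servo_tool([
  [[-0.45,-0.93,-0.16,-0.2,0,0,0],[-0.45,-0.93,-0.16,-0.2,0,0,0],[-0.45,-0.93,-0.16,-0.2,0,0,0],[-0.45,-0.93,-0.16,-0.2,0,0,0],[-0.45,-0.93,-0.16,-0.2,0,0,0]],
])

```text
t: 24.38
ee_pos: [445.3, -94.6, 254.9]
orientation: [-0.124, -3.136, -0.001]
ft_force: [0.2, -0.1, -0.2]
width: 58.5
grasp_force: 0.0
```

>>> servo_tool([
  [[-0.45,0,0,-0.6,0,0,0],[-0.45,0,0,-0.6,0,0,0],[-0.45,0,0,-0.4,0,0,0],[-0.45,0,0,0,0,0,0]],
])

```text
t: 24.72
ee_pos: [445.3, -94.3, 189.2]
orientation: [-0.125, -3.131, -0.002]
ft_force: [-0.8, 0.6, -0.7]
width: 63.9
grasp_force: 0.0
```

```bash
python3 bis.py wrist 45
```

```text
wrist [560.6  17.5  45. ] [483. 350.] 163.5
wrist [ 538.1 -223.5   45. ] [160. 346.] 129.5
wrist [449.5 -92.3  45. ] [326. 221.] 3090.5
wrist [450.6 -15.2  45. ] [441. 214.] 3221.5
wrist [452.   90.7  45. ] [601. 203.] 3270.5
t 24.77 [446.3 -94.5 190.6] [-1.240e-01 -3.133e+00 -2.000e-03] [ 0.  -0.4 -0.2] 63.7
```

>>> servo_tool([
  [[-0.45,0.08,0.05,-0.6,0,0,0],[-0.45,0,0,-0.7,0,0,0],[-0.45,0,0,-0.5,0,0,0],[-0.45,0,0,-0.15,0,0,0],[-0.45,0,0,0,0,0,0]],
])

```text
t: 25.18
ee_pos: [450.8, -92.8, 113.9]
orientation: [-0.124, -3.136, -0.001]
ft_force: [-0.4, 0.9, 0.9]
width: 63.9
grasp_force: 0.0
```

>>> servo_tool([
  [[1,0,0,0,0,0,0],[1,0,0,0,0,0,0],[1,0,0,0,0,0,0],[1,0,0,0,0,0,0]],
])

```text
t: 25.52
ee_pos: [452.1, -93.3, 115.9]
orientation: [0.125, 3.137, -0.001]
ft_force: [-0.8, 1.0, 6.3]
width: 45.2
grasp_force: 30.0
```

>>> servo_tool([
  [[1,0,0,0.6,0,0,0],[1,0,0,0.7,0,0,0],[1,0.35,-0.89,0,0,0,0],[1,0.35,-0.89,0,0,0,0],[1,0.35,-0.89,0,0,0,0]],
])

```text
t: 25.93
ee_pos: [494.3, -201.1, 168.4]
orientation: [0.122, 3.137, -0.002]
ft_force: [0.8, 0.3, -0.6]
width: 45.4
grasp_force: 30.0
```

>>> servo_tool([
  [[1,0.35,-0.89,0,0,0,0],[1,0.35,-0.89,0,0,0,0],[1,0.35,-0.89,0,0,0,0],[1,0.35,-0.89,0,0,0,0],[1,0,0,0,0,0,0]],
])

```text
t: 26.35
ee_pos: [552.0, -348.6, 168.3]
orientation: [0.129, 3.133, -0.007]
ft_force: [0.0, 0.9, 0.4]
width: 45.0
grasp_force: 30.0
```

```bash
python3 bis.py wrist 60
```

```text
wrist [ 636.8 -283.    60. ] [438. 349.] 120.0
wrist [ 623.8 -429.7   60. ] [205. 347.] 123.5
wrist [ 566.9 -350.9   60. ] [322. 256.] 6128.0
t 26.4 [ 550.4 -345.6  167.5] [ 1.290e-01  3.136e+00 -3.000e-03] [-0.4 -0.2 -0.9] 45.4
```

>>> servo_tool([
  [[1,0,0,-0.7,0,0,0],[1,0,0,-0.65,0,0,0],[1,0,0,-0.25,0,0,0],[1,0,0,-0.1,0,0,0],[1,0,0,0,0,0,0]],
])

```text
t: 26.82
ee_pos: [548.7, -341.2, 98.3]
orientation: [-0.124, -3.137, -0.002]
ft_force: [-0.3, 0.2, -0.6]
width: 45.3
grasp_force: 30.0
```

>>> servo_tool([
  [[1,0,0,-0.03,0,0,0],[-0.45,0,0,0,0,0,0],[-0.45,0,0,0,0,0,0],[-0.45,0,0,0.5,0,0,0],[-0.45,0,0,0.8,0,0,0]],
])

```text
t: 27.23
ee_pos: [547.9, -341.3, 147.7]
orientation: [-0.124, -3.135, -0.004]
ft_force: [0.0, 0.1, 0.9]
width: 63.1
grasp_force: 0.0
```

>>> servo_tool([
  [[-0.45,-0.27,0.9,0.7,0,0,0],[-0.45,-0.27,0.9,0,0,0,0],[-0.45,-0.27,0.9,0,0,0,0],[-0.45,-0.27,0.9,0,0,0,0],[-0.45,-0.27,0.9,0,0,0,0]],
])

```text
t: 27.65
ee_pos: [496.2, -165.1, 175.5]
orientation: [0.125, 3.137, -0.001]
ft_force: [0.6, 0.4, -0.7]
width: 63.5
grasp_force: 0.0
```

>>> servo_tool([
  [[-0.45,-0.27,0.9,0,0,0,0],[-0.45,-0.27,0.9,0,0,0,0],[-0.45,-0.27,0.9,0,0,0,0],[-0.45,-0.27,0.9,0,0,0,0],[-0.45,0,0,0,0,0,0]],
])

```text
t: 28.07
ee_pos: [451.0, -18.0, 174.8]
orientation: [-0.118, -3.138, -0.001]
ft_force: [-0.1, -0.4, 0.4]
width: 63.7
grasp_force: 0.0
```

```bash
python3 bis.py wrist 45 top 26
```

```text
wrist [450.1 -14.6  45. ] [328. 219.] 3173.0
wrist [452.1  91.2  45. ] [497. 210.] 3652.0
top [453.3  98.7  26. ] [283. 207.] 113.0
top [ 546.5 -339.7   26. ] [421. 178.] 136.0
t 28.17 [453.6 -21.2 175.2] [ 0.119  3.138 -0.   ] [ 0.  -1.4  0.3] 63.6
```

>>> servo_tool([
  [[-0.45,-0.03,0.1,-0.5,0,0,0],[-0.45,0,0,-0.6,0,0,0],[-0.45,0,0,-0.35,0,0,0],[-0.45,0,0,-0.15,0,0,0],[-0.45,0,0,0,0,0,0]],
])

```text
t: 28.58
ee_pos: [452.3, -19.3, 109.5]
orientation: [-0.127, -3.138, 0.0]
ft_force: [-1.0, 0.1, 1.1]
width: 63.7
grasp_force: 0.0
```

>>> servo_tool([
  [[1,0,0,0,0,0,0],[1,0,0,0,0,0,0],[1,0,0,0,0,0,0],[1,0,0,0,0,0,0]],
])

```text
t: 28.92
ee_pos: [452.8, -18.5, 111.2]
orientation: [0.125, 3.137, -0.0]
ft_force: [0.5, -1.0, 3.0]
width: 45.6
grasp_force: 30.0
```

>>> servo_tool([
  [[1,0,0,0.6,0,0,0],[1,0,0,0.75,0,0,0],[1,0.08,-0.92,0,0,0,0],[1,0.08,-0.92,0,0,0,0],[1,0.08,-0.92,0,0,0,0]],
])

```text
t: 29.33
ee_pos: [462.3, -129.6, 165.7]
orientation: [0.121, 3.137, -0.001]
ft_force: [-0.0, 0.6, -0.7]
width: 45.2
grasp_force: 30.0
```

>>> servo_tool([
  [[1,0.08,-0.92,0,0,0,0],[1,0.08,-0.92,0,0,0,0],[1,0.08,-0.92,0,0,0,0],[1,0.08,-0.92,0,0,0,0],[1,0.08,-0.92,0,0,0,0]],
])

```text
t: 29.75
ee_pos: [477.6, -314.6, 165.0]
orientation: [0.125, 3.139, -0.001]
ft_force: [0.9, 0.8, 0.1]
width: 45.2
grasp_force: 30.0
```

>>> servo_tool([
  [[1,0.08,-0.92,0,0,0,0],[1,0.08,-0.8,0,0,0,0],[1,0,0,0,0,0,0]],
])

```text
t: 30.0
ee_pos: [485.1, -387.3, 165.5]
orientation: [0.13, 3.135, -0.006]
ft_force: [-0.3, -0.4, -0.4]
width: 45.5
grasp_force: 30.0
```

>>> servo_tool([
  [[1,0,0.03,-0.7,0,0,0],[1,0,0,-0.7,0,0,0],[1,0,0,-0.3,0,0,0],[1,0,0,-0.1,0,0,0],[1,0,0,0,0,0,0]],
])

```text
t: 30.42
ee_pos: [483.7, -379.4, 92.3]
orientation: [-0.124, -3.137, -0.002]
ft_force: [-0.3, 0.6, -0.0]
width: 45.1
grasp_force: 30.0
```

>>> servo_tool([
  [[1,0,0,-0.03,0,0,0],[-0.45,0,0,0,0,0,0],[-0.45,0,0,0,0,0,0],[-0.45,0,0,0.5,0,0,0],[-0.45,0,0,0.8,0,0,0]],
])

```text
t: 30.83
ee_pos: [482.8, -379.0, 141.2]
orientation: [-0.124, -3.135, -0.005]
ft_force: [-0.7, 0.3, 0.6]
width: 63.1
grasp_force: 0.0
```

>>> servo_tool([
  [[-0.45,-0.07,0.7,0.7,0,0,0],[-0.45,-0.07,0.95,0,0,0,0],[-0.45,-0.07,0.95,0,0,0,0],[-0.45,-0.07,0.95,0,0,0,0],[-0.45,-0.07,0.95,0,0,0,0]],
])

```text
t: 31.25
ee_pos: [470.0, -198.9, 172.0]
orientation: [0.126, 3.138, -0.001]
ft_force: [1.1, -0.8, 0.2]
width: 63.6
grasp_force: 0.0
```

>>> servo_tool([
  [[-0.45,-0.07,0.95,0,0,0,0],[-0.45,-0.07,0.95,0,0,0,0],[-0.45,-0.07,0.95,0,0,0,0],[-0.45,-0.07,0.95,0,0,0,0],[-0.45,-0.07,0.95,0,0,0,0]],
])

```text
t: 31.67
ee_pos: [456.0, -8.6, 171.8]
orientation: [0.125, 3.138, -0.0]
ft_force: [1.0, -0.6, 0.8]
width: 63.9
grasp_force: 0.0
```

>>> servo_tool([
  [[-0.45,-0.07,0.95,0,0,0,0],[-0.45,0,0.95,0,0,0,0],[-0.45,0,0.6,0,0,0,0],[-0.45,0,0,0,0,0,0]],
])

```text
t: 32.0
ee_pos: [453.7, 93.4, 171.8]
orientation: [0.118, 3.137, 0.001]
ft_force: [-0.8, 0.3, -0.3]
width: 64.0
grasp_force: 0.0
```

```bash
python3 bis.py wrist 45 top 26
```

```text
wrist [451.6  92.2  45. ] [320. 219.] 3242.0
top [ 482.4 -377.4   26. ] [433. 199.] 134.0
top [ 546.4 -339.6   26. ] [421. 179.] 135.0
t 32.1 [453.4  90.5 171.5] [0.12  3.138 0.   ] [-0.2 -0.8  0.1] 63.6
```

>>> servo_tool([
  [[-0.45,-0.04,0.02,-0.5,0,0,0],[-0.45,0,0,-0.6,0,0,0],[-0.45,0,0,-0.3,0,0,0],[-0.45,0,0,-0.1,0,0,0],[-0.45,0,0,0,0,0,0]],
])

```text
t: 32.52
ee_pos: [451.4, 89.4, 110.5]
orientation: [-0.127, -3.137, 0.001]
ft_force: [0.5, 0.5, 0.6]
width: 63.6
grasp_force: 0.0
```

>>> servo_tool([
  [[1,0,0,0,0,0,0],[1,0,0,0,0,0,0],[1,0,0,0,0,0,0],[1,0,0,0,0,0,0]],
])

```text
t: 32.85
ee_pos: [452.3, 90.4, 112.0]
orientation: [0.125, 3.137, 0.0]
ft_force: [1.0, -1.5, 4.4]
width: 45.4
grasp_force: 30.0
```

>>> servo_tool([
  [[1,0,0,0.6,0,0,0],[1,0,0,0.75,0,0,0],[1,0.08,-0.95,0,0,0,0],[1,0.08,-0.95,0,0,0,0],[1,0.08,-0.95,0,0,0,0]],
])

```text
t: 33.27
ee_pos: [461.8, -24.2, 166.4]
orientation: [0.12, 3.137, -0.0]
ft_force: [0.0, -0.2, -1.1]
width: 45.3
grasp_force: 30.0
```

>>> servo_tool([
  [[1,0.08,-0.95,0,0,0,0],[1,0.08,-0.95,0,0,0,0],[1,0.08,-0.95,0,0,0,0],[1,0.08,-0.95,0,0,0,0],[1,0.08,-0.95,0,0,0,0]],
])

```text
t: 33.68
ee_pos: [477.2, -215.5, 165.7]
orientation: [0.125, 3.138, -0.0]
ft_force: [1.1, -0.1, -0.8]
width: 45.3
grasp_force: 30.0
```

>>> servo_tool([
  [[1,0.08,-0.95,0,0,0,0],[1,0.03,-0.95,0,0,0,0],[1,0,-0.27,0,0,0,0],[1,0,0,0,0,0,0],[1,0,0,0,0,0,0]],
])

```text
t: 34.1
ee_pos: [481.3, -300.1, 165.1]
orientation: [-0.127, -3.138, -0.001]
ft_force: [0.2, 0.2, 0.6]
width: 45.3
grasp_force: 30.0
```

```bash
python3 bis.py top 26
```

```text
t 34.15 [ 481.2 -299.2  165. ] [-1.250e-01 -3.138e+00 -1.000e-03] [ 0.7 -0.4 -0.7] 45.2
```

Now lowering to TCP height 93 mm, releasing, lifting and retreating.

>>> servo_tool([
  [[1,0,0,-0.7,0,0,0],[1,0,0,-0.7,0,0,0],[1,0,0,-0.3,0,0,0],[1,0,0,-0.12,0,0,0],[1,0,0,0,0,0,0]],
])

```text
t: 34.57
ee_pos: [481.4, -298.4, 92.0]
orientation: [-0.122, -3.137, -0.003]
ft_force: [-0.3, -0.0, 0.5]
width: 45.1
grasp_force: 30.0
```

>>> servo_tool([
  [[-0.45,0,0,0,0,0,0],[-0.45,0,0,0,0,0,0],[-0.45,0,0,0,0,0,0],[-0.45,0,0,0.5,0,0,0],[-0.45,0,0,0.9,0,0,0]],
])

```text
t: 34.98
ee_pos: [480.0, -299.0, 146.2]
orientation: [-0.124, -3.133, -0.005]
ft_force: [-0.7, -0.3, 0.0]
width: 63.4
grasp_force: 0.0
```

>>> servo_tool([
  [[-0.45,0,0.4,0.8,0,0,0],[-0.45,0,0.7,0.6,0,0,0],[-0.45,0,0.9,0.3,0,0,0],[-0.45,0,0.95,0,0,0,0],[-0.45,0,0.95,0,0,0,0]],
])

```text
t: 35.4
ee_pos: [482.1, -143.2, 218.1]
orientation: [0.126, 3.136, -0.001]
ft_force: [1.1, 0.7, -0.3]
width: 63.6
grasp_force: 0.0
```

>>> servo_tool([
  [[-0.45,0,0.9,0,0,0,0],[-0.45,0,0.7,0,0,0,0],[-0.45,0,0.3,0,0,0,0],[-0.45,0,0,0,0,0,0],[-0.45,0,0,0,0,0,0]],
])

```text
t: 35.82
ee_pos: [482.0, -68.3, 216.7]
orientation: [0.122, 3.139, -0.001]
ft_force: [0.8, -0.3, -0.8]
width: 63.7
grasp_force: 0.0
```

```bash
python3 bis.py top 26 scene 26
```

```text
top [ 480.7 -295.7   26. ] [408. 199.] 135.0
top [ 482.3 -377.3   26. ] [433. 199.] 135.0
top [ 546.6 -339.6   26. ] [421. 178.] 134.0
scene [ 551.6 -342.4   26. ] [219. 256.] 166.0
scene [ 486.5 -379.8   26. ] [204. 240.] 150.0
scene [ 484.9 -298.7   26. ] [232. 233.] 148.5
t 35.92 [482.1 -69.3 216.5] [ 1.260e-01  3.139e+00 -1.000e-03] [-0.6  0.1 -0.3] 63.6
```

View pics/scene_b.png

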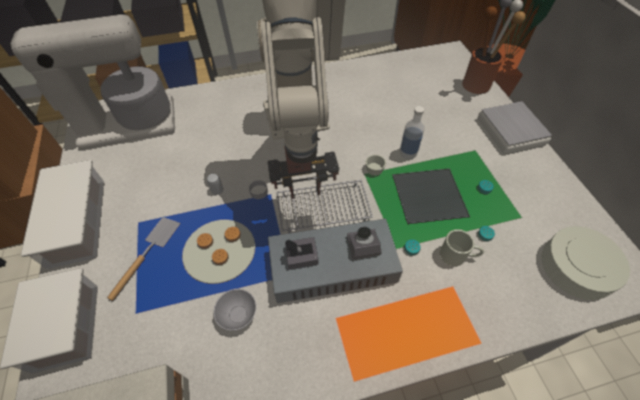

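The three biscuits lie flat on the plate at (219,256), (204,240) and (232,233). Nothing else has moved, and the isolator is off with the knob in.

```bash
python3 -c "
from workcell import close_job
print(close_job())"
```

```text
the job is handed in; nothing more can be done
None
```

The job is handed in, with no verdict returned: the last camera check showed all three biscuits flat on the plate, isolator off, knob in and the other kitchenware in place, after about 5 s of blowing.

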